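# Angle the tongued cover into the dose tray's rail, lower it and click it shut

### The job

The weekly dose tray is filled; put its teal cover on for transport. Hold the cover by its rib with the tongued edge low, angle the tongue under the lip of the tray's rail until it is fully home, lower the cover flat so that the joint locks, and press its front down until the orange catch snaps over it; leave it closed and let go. Feel your way and never force it (no more than 25 N on the tray while the tongue goes in, nor 35 N at any time), and do not knock over or shift the dropper bottle or the two jars.

Things in the scene. Friction and masses are not known exactly. Their poses are not given: they have to be found in the camera images.
- cover_grip (a point): Centre of the grip rib of the loose teal cover (0.18-0.35 kg), lying flat on the table, rib up. Rib 60 mm long (x), 14 wide (y), 40 high on the cover's top face; this point is half-way up, 20 mm over the top face, 28 over the underside. Axes: x along rib and tongue, +y to the tongued edge, z up. Cover 130 (x) by 112 mm (y), 8 mm thick, clear windows; front edge 64 mm to -y of here.
- tongue (a point): Middle of the axis of the cover's round tongue nose: 44 mm to +y of cover_grip and 24 mm below it, same axes. Nose radius 4 mm, length 130 mm; the tongue behind it is 8 mm thick. In the underside, 11 to 20 mm behind the nose axis, is a notch 6.5 mm deep that drops over the tray's ridge when the cover is lowered flat.
- press_pad (a point): Middle of the ribbed pale press pad (40 x 18 mm) on the cover's top face, 39 mm to -y of the rib, 25 mm in from the front edge. With the cover closed it is 40 mm above the table.
- base: Aluminium plate 150 x 190 mm, fixed on the table, carrying the white dose tray of 7 x 4 cells; origin on the table under its middle, z up, +y to the rail. The tray (with rail and catch) is clamped by hand between the plate's guides, anywhere up to 12 mm to +y or -y of its middle position, and stays there. That shift is NOT measured: find it by touch or sight.
- groove (a point): On the base (same axes), 52 mm to +y, 36 mm up: home of the tongue's nose axis IF the tray is in its middle position; true home is up to 12 mm to +y or -y, at this height. From true home: floor 4 mm below, end wall 4 mm to +y. The tongue enters only with the cover sloping 18 to 30 degrees, tongue low, moving along that slope (0.38 rad fits best), with about 1 mm play: yield to contact.
- lip (a point): On the base: inner lower edge of the rail's overhanging lip, tray in middle position (true place shifts with the tray): 1 mm to -y of groove, 6 mm above it. From here the lip runs level to the end wall; to -y a lead-in face rises to 12 mm above groove height, 8.5 mm in front of it; lip top 14 mm above. End cheeks leave 3.5 mm at each end of the tongue.
- ridge (a point): On the base: middle of the top of the locking ridge on the groove's floor, tray in middle position (true place shifts with the tray): 15 mm to -y of groove and 1 mm above it. Ridge 5 mm high, 4.5 mm wide, along x. The sloping tongue passes over it, then under the lip; lowered flat, the notch drops over it. If the tongue is not fully home it lands on the ridge.
- catch_nose (a point): On the base: tip of the orange sprung catch at the tray's front, tray in middle position (shifts with the tray), 26 mm wide in x. It reaches 4 mm over the closed cover's front edge, 1.5 mm above its top; its face rises 15 mm from the tip to -y, 60 degrees steep. A lowered cover rests on it at a slope of about 0.16 rad; 5 to 12 N on the press pad snap it under.
- catch (a joint): Travel of the orange catch in m: 0 at rest, grows to about 0.004 as the cover's front edge pushes it away to -y, back at 0 when the cover has snapped under it.
- dropper_bottle: Brown glass dropper bottle, 34 mm wide, 102 mm high, by the scale; origin at its foot. To be left alone.
- stock_jar: Clear jar with a red lid, 80 mm wide, 141 mm high, right of the scale; origin at its foot. To be left alone.
- powder_jar: Clear jar with a black lid, 79 mm wide, 154 mm high, right of the scale; origin at its foot. To be left alone.

How it is judged:
By the outcome, as a careful person would: the job done as asked, in the order asked, and still so for the second after the job is handed in, with the robot touching nothing.
It also fails if it takes over 62 s, if anything falls off the work surface, if the arm or the gripper's body presses on something with over 40 N, if the wrist force passes 120 N, or if a joint passes its speed limit or range.

### The arm

A 7-joint arm with a two-finger parallel gripper is mounted at the origin on a cart in front of the work surface, level with it; the furniture and walls round the work are solid. World frame = base frame: x ahead of the robot, y to its left, z up, the work surface at z = 0. Lengths are in m, angles in rad, forces in N, time in s.
With the tool pointing down it reaches from about 0.4 to 0.85 m from the base axis. Payload 10.4 kg.
Tool frame: the origin (TCP) lies at the very end of the fingers, on their centre line; the grasp point (between the pads) lies 19 mm behind it; z points along the fingers, y is the direction in which the jaws open and shut (so a half turn about z gives the same grasp; the last joint's range is limited). The gripper opens to 85 mm and grips with 20 to 120 N. Pads are 22 mm wide; open, the fingers measure 114 mm over their backs; the gripper's body (76 mm by 85 mm) begins 54 mm behind the grasp point. The pads swing forward as they close: fully open they stand 13 mm farther back than shut.
Start: joints at [1.25, 0.332, -0.065, 1.46, 0.022, 1.35, -0.088], TCP at [0.183, -0.598, 0.231] pointing down, gripper open.
Joint ranges: [-2.6, 2.6], [-0.5, 2.12], [-1.47, 1.34], [0.16, 2.42], [-1.27, 4.41], [0.06, 2.06], [-2.6, 2.6]. Speed limits (rad/s): [2.22, 2.22, 2.79, 2.79, 3.14, 3.14, 3.14].

### API

Orientations are given as a unit quaternion [x, y, z, w].
In Python, from workcell import get_obs, camera, camera_info, hand_in gives the robot as it stands.
- The arm moves only by the tool move_arm, never from a script. Its argument "moves" is a list of rows, each a list of 3 entries, a list of its own where there are three numbers: the shift along the tool's x, y, z in units of 25 mm (1.0 is 25 mm), then the turn, a rotation vector about the tool's x, y, z in degrees, then the opening, from 0 (shut) to 1 (fully open). A call has 1 to 5 rows; each row shifts and turns the commanded pose from where the row before left it, along the tool's axes as they then stand; what a row does not reach is not made up. A row lasts 1/8 s, in which the tool goes at most 62.5 mm and 10.7 degrees, less where a joint would pass 70% of its speed; a pose out of reach is approached as far as the arm can. A call is refused whole if a number of a shift passes 1 or a number of a turn 10.7, either way. A call with a gripper value outside its range is refused whole. The fingers move at their own pace and stop on an object; "squeeze" is the grip in N (left out, the last holds). Time passes only in rows, so rows that do not move let the fingers close. It gives the time, the measured TCP pose, the force and the opening at its end, in the units of the state.
- get_obs(): the state, without advancing time (a new reading comes with each control period).
- camera(name): name is "scene" or "top"; returns the picture (384x512x3 uint8, red, green, blue); there is no depth.
- camera_info(name): a dict with "fx", "fy", "cx", "cy" (pixels), "origin" and "rotation" of the camera in the world. Camera axes: x right, y down, z forward; pixel columns grow to the right and rows downward; lengths in m; the calibration is good to about 2 mm. A picture is of the moment at which its call begins. camera_info takes no time and is no camera call.
- hand_in(): hands the job in, once; it reports no verdict.
The state is a dict: "clock": time; "joint_pos": joint angles; "joint_velocities": joint speeds; "tau": joint torques, N m; "position": TCP position; "ee_rot": TCP orientation; "ft_force": force on the tool from outside, world axes, zero at the start; "torque": the same for the moment, N m; "grip_width": opening from 0.0 (shut) to 1.0 (fully open).
Only numpy, scipy, OpenCV 4.12 (cv2) and the standard library are available. Lean on these libraries where they do the work, as an engineer would, in place of code of your own. Each camera call takes 0.05 s, during which the arm holds its last target. There are 200 camera calls.

## Working session

There is one attempt and no reset: what is moved stays moved. The work goes in short steps, Python scripts to look and compute and a tool call to move; the robot and the scene stay as the last step left them, time stands still between calls to the robot, and variables do not carry over. Pictures are saved under pics/ and viewed, about 8 in all and at most 12, crops included, and the job is handed in when it is done.

Besides the shell and the picture viewer there is one more tool, called in YAML: its name, and indented under it one key for each argument. move_arm: Moves the arm, as the interface text tells. Its arguments: {"type":"object","properties":{"moves":{"type":"array","items":{"type":"array"}},"squeeze":{"type":"number"}},"required":["moves"]}

```bash
mkdir -p pics; ls
python3 - <<'E'
from workcell import *
import cv2,numpy as np
print(get_obs())
for n in("scene","top"):
    im=camera(n); cv2.imwrite(f"pics/{n}0.png",cv2.resize(im[:,:,::-1],(800,600),interpolation=cv2.INTER_CUBIC)); np.save(f"pics/{n}0.npy",im); print(n,camera_info(n))
E
```

```text
pics
{'clock': 0.0, 'joint_pos': array([ 1.25041334,  0.33285026, -0.06470971,  1.46093123,  0.02162565,
        1.34995074, -0.08850307]), 'joint_velocities': array([ 1.09934566e-03,  1.35041603e-04,  5.43535767e-05,  3.58220660e-04,
       -4.23751686e-04, -7.16840095e-04,  1.17151381e-03]), 'tau': array([ 7.78090107e-04, -6.25454450e+01,  4.96871537e-02, -3.91604805e+01,
        1.64072856e-02,  9.89147782e-03, -1.68218310e-05]), 'position': array([ 0.18325314, -0.59712554,  0.2305343 ]), 'ee_rot': array([ 9.88933454e-01,  1.48358024e-01, -1.51924476e-04, -7.05379306e-04]), 'ft_force': array([-0.40098755,  0.75941289,  0.50297157]), 'torque': array([0.02069787, 0.02584761, 0.01940915]), 'grip_width': 0.9989051343348275}
scene {'fx': 481.4748105541517, 'fy': 481.4748105541517, 'cx': 260.55297861887016, 'cy': 196.68870479999197, 'origin': array([-0.20157951,  0.66561793,  0.91471391]), 'rotation': array([-0.40873476,  0.80855952, -0.37710915,  0.19223966])}
top {'fx': 435.4945361154358, 'fy': 435.4945361154358, 'cx': 258.34045824035684, 'cy': 193.89772606439735, 'origin': array([0.53024914, 0.0892732 , 1.01257826]), 'rotation': array([-0.70406284,  0.70899717, -0.02844407,  0.02845125])}
```

View pics/top0.png

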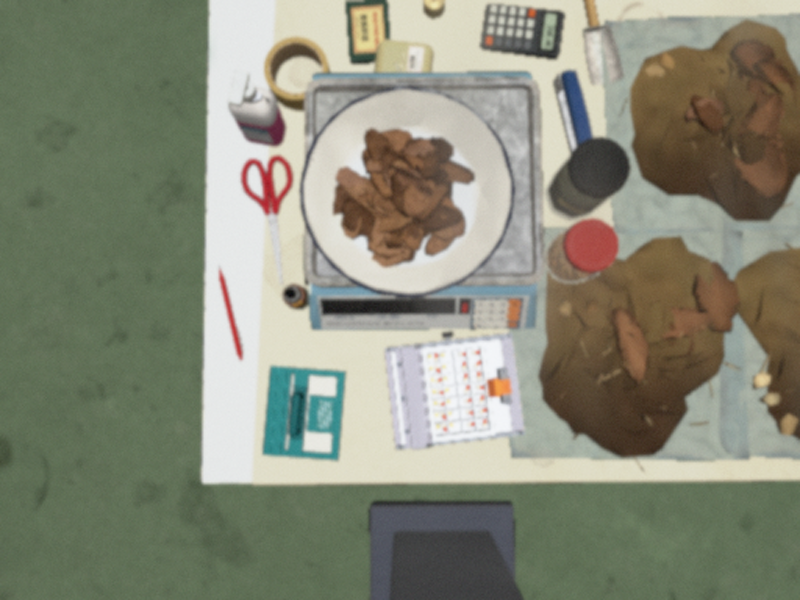

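View pics/scene0.png

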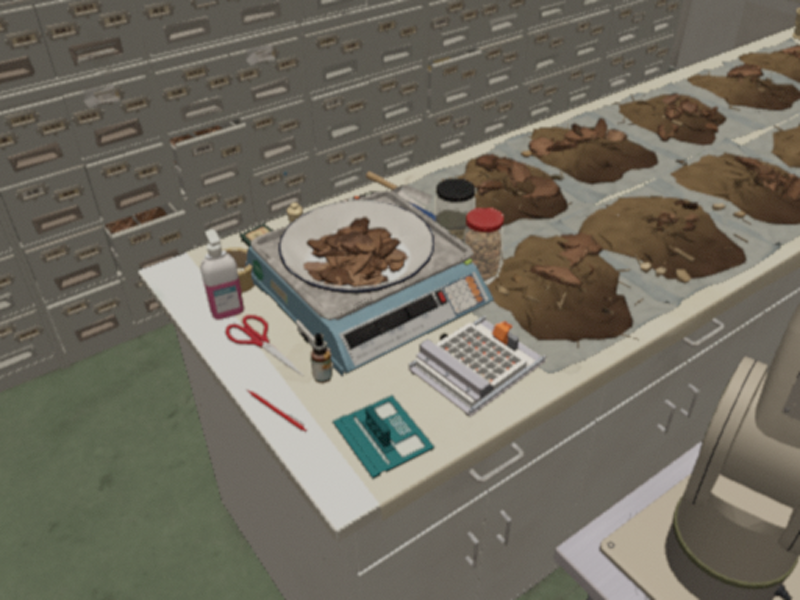

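The top view (800×600) shows the cover at (305,413) with its rib at (297,413) and the tongued edge to the left (+y). The base is at (455,390), with its rail on the left at about (405,395) and the orange catch at (499,386). Next I'll measure these more closely.

```bash
cat > h.py <<'E'
import numpy as np, cv2
from workcell import *
from scipy.spatial.transform import Rotation as R
def ray(n,uv,z):
    c=camera_info(n); M=R.from_quat(c["rotation"]).as_matrix()
    d=M@np.array([(uv[0]-c["cx"])/c["fx"],(uv[1]-c["cy"])/c["fy"],1]); o=np.array(c["origin"])
    return o+d*(z-o[2])/d[2]
def proj(n,p):
    c=camera_info(n); q=R.from_quat(c["rotation"]).inv().apply(np.array(p)-c["origin"])
    return np.array([c["fx"]*q[0]/q[2]+c["cx"],c["fy"]*q[1]/q[2]+c["cy"]])
E
python3 - <<'E'
from h import *
im=np.load("pics/top0.npy")
hsv=cv2.cvtColor(im,cv2.COLOR_RGB2HSV)
m=((hsv[...,0]>80)&(hsv[...,0]<98)&(hsv[...,1]>120)).astype(np.uint8); m[:220]=0;m[:,230:]=0
m=cv2.morphologyEx(m,cv2.MORPH_CLOSE,np.ones((15,15)))
c=max(cv2.findContours(m,0,2)[0],key=cv2.contourArea)
r=cv2.minAreaRect(c);print(r)
P=np.array([ray("top",p,.008) for p in cv2.boxPoints(r)]);print(P.round(4),P.mean(0),[np.linalg.norm(P[i]-P[i-1]) for i in range(4)])
o=((hsv[...,0]<18)&(hsv[...,1]>170)&(hsv[...,2]>180)).astype(np.uint8);o[:230]=0;o[:,:300]=0;o[260:]=0;o[:,335:]=0
ys,xs=np.nonzero(o);print("orange",xs.mean(),ys.mean(),xs.min(),xs.max(),ys.min(),ys.max(),ray("top",(xs.mean(),ys.mean()),.045))
cr=im[205:305,160:340,::-1]
cv2.imwrite("pics/c1.png",cv2.resize(cr,(792,440),interpolation=cv2.INTER_CUBIC))
E
```

```text
((194.03448486328125, 264.0862121582031), (46.090240478515625, 54.6439323425293), 4.763641834259033)
[[0.3948 0.2941 0.008 ]
 [0.5181 0.2849 0.008 ]
 [0.5086 0.1794 0.008 ]
 [0.3855 0.1897 0.008 ]] [0.45173943 0.23702961 0.008     ] [np.float64(0.10487713874092335), np.float64(0.12358918457708518), np.float64(0.10592716864395652), np.float64(0.12348842093508114)]
orange 318.14285714285717 247.68253968253967 314 324 244 251 [ 0.48828627 -0.04213597  0.045     ]
```

View pics/c1.png

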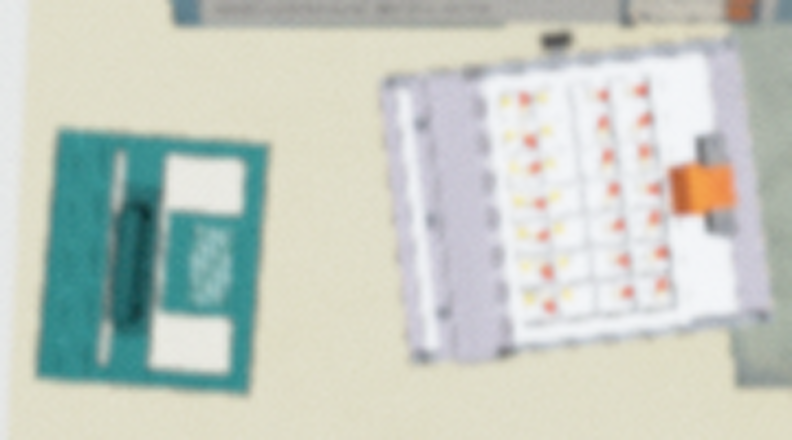

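Run:
```python
from h import *
f=lambda u,v:((u+.5)/4.4-.5+160,(v+.5)/4.4-.5+205)
print("rib",ray("top",f(135,265),.045), ray("top",f(126,238),.048)) 
C=np.array([ray("top",f(*p),.008) for p in[(58,128),(268,143),(248,393),(38,378)]]);print(C.round(4),C.mean(0))
for z in(.006,.012):
    B=np.array([ray("top",f(*p),z) for p in[(384,78),(736,42),(771,318),(415,360)]])
    print(z,B.round(4),B.mean(0),[np.linalg.norm(B[i]-B[i-1]).round(4) for i in range(4)])
    x=(B[0]-B[3])+(B[1]-B[2]);y=(B[0]-B[1])+(B[3]-B[2]);print("yaw",np.degrees(np.arctan2(x[1],x[0])),np.degrees(np.arctan2(-y[0],y[1])))
c=B.mean(0);t=np.radians(6)
X=np.array([np.cos(t),np.sin(t)]);Y=np.array([-np.sin(t),np.cos(t)])
for n,p,z in[("tip",(671,190),.0415),("whiteL top",(392,90),.05),("lip?430",(432,215),.05),("lav/tray",(490,200),.036),("trayR",(725,100),.03),("trayR",(745,310),.03)]:
    q=ray("top",f(*p),z)[:2]-c[:2];print(n,(q@X).round(4),(q@Y).round(4))
im=np.load("pics/scene0.npy");g=proj("scene",(c[0],c[1],.03));print(g)
u,v=map(int,g);cr=im[v-55:v+55,u-75:u+75,::-1];print(u-75,v-55)
cv2.imwrite("pics/c2.png",cv2.resize(cr,None,fx=5.3,fy=5.3,interpolation=cv2.INTER_CUBIC))
```

```text
rib [0.45274683 0.23981119 0.045     ] [0.46636212 0.24391062 0.048     ]
[[0.5209 0.2862 0.008 ]
 [0.5123 0.1765 0.008 ]
 [0.3839 0.1868 0.008 ]
 [0.3923 0.2954 0.008 ]] [0.4523673  0.23622626 0.008     ]
0.006 [[ 0.5458  0.1159  0.006 ]
 [ 0.5634 -0.069   0.006 ]
 [ 0.4201 -0.0844  0.006 ]
 [ 0.3999  0.1005  0.006 ]] [0.48228304 0.01575532 0.006     ] [np.float64(0.1467), np.float64(0.1857), np.float64(0.1441), np.float64(0.186)]
yaw 6.06071912733939 5.835306502417297
0.012 [[ 0.5457  0.1157  0.012 ]
 [ 0.5632 -0.0681  0.012 ]
 [ 0.4207 -0.0833  0.012 ]
 [ 0.4006  0.1005  0.012 ]] [0.48256895 0.01619354 0.012     ] [np.float64(0.1459), np.float64(0.1846), np.float64(0.1432), np.float64(0.1849)]
yaw 6.060719127339391 5.835306502417294
tip 0.0006 -0.0458
whiteL top 0.0661 0.0881
lip?430 0.0021 0.0751
lav/tray 0.0055 0.0452
trayR 0.0423 -0.0801
trayR -0.0642 -0.077
[305.77750515 225.84383766]
230 170
```

View pics/c2.png

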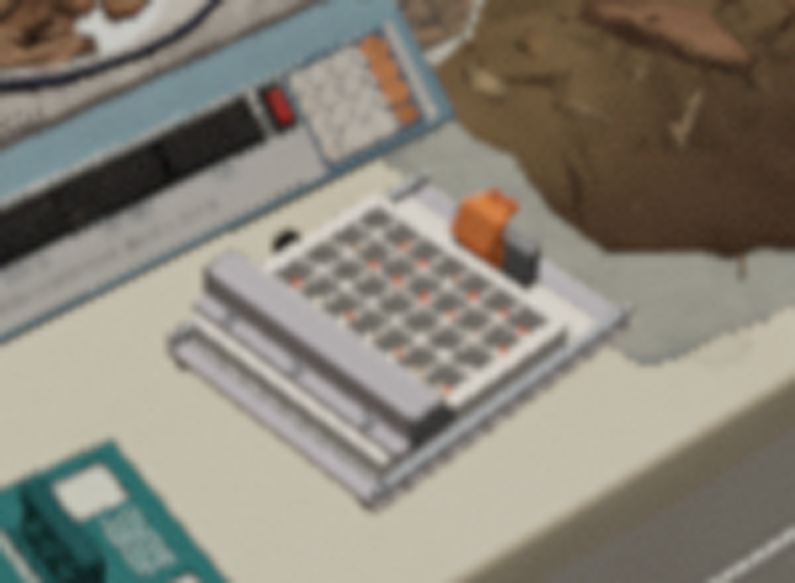

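The scene crop shows the lavender rail's inner top edge running from about (242,255) to (450,402). The orange catch is at (485,230), with its tip to the left.

Run:
```python
from h import *
c=np.array([.4824,.0159]);t=np.radians(6)
X=np.array([np.cos(t),np.sin(t)]);Y=np.array([-np.sin(t),np.cos(t)])
f=lambda u,v:((u+.5)/5.3-.5+230,(v+.5)/5.3-.5+170)
for n,p,z in[("lipA",(242,255),.05),("lipB",(450,402),.05),("outA",(207,272),.05),("outB",(415,422),.05),("catch lowL",(455,228),.0415),("catch lowR",(498,262),.0415),("pl back",(372,508),.0),("pl BR",(628,310),.006),("pl left",(172,340),.006)]:
    q=ray("scene",f(*p),z)[:2]-c;print(n,(q@X).round(4),(q@Y).round(4))
f=lambda u,v:((u+.5)/4.4-.5+160,(v+.5)/4.4-.5+205)
for n,p,z in[("lipA",(480,72),.05),("lipB",(510,350),.05),("outA",(418,85),.05),("outB",(442,355),.05)]:
    q=ray("top",f(*p),z)[:2]-c;print(n,(q@X).round(4),(q@Y).round(4))
# straight edge fit in top image: print mean profile across rail along base y, averaged along x
im=np.load("pics/top0.npy").astype(np.float32)
for y in np.arange(-.062,.095,.002):
    P=[proj("top",(*(c+X*x+Y*y),.05)) for x in np.linspace(-.05,.05,60)]
    P=np.array(P,np.float32);v=cv2.remap(im,P[None,:,0],P[None,:,1],cv2.INTER_LINEAR)[0]
    w=v.mean(0); a=np.array(v[25:36].mean(0)); print(round(y*1000),w.astype(int),a.astype(int),end=" | ")
```

```text
lipA 0.0629 0.0535
lipB -0.0775 0.0521
outA 0.0656 0.0751
outB -0.0753 0.0737
catch lowL 0.0106 -0.0477
catch lowR -0.0216 -0.0447
pl back -0.0694 0.0928
pl BR -0.0672 -0.0978
pl left 0.0749 0.0901
lipA 0.0703 0.0436
lipB -0.068 0.0444
outA 0.0673 0.0752
outB -0.0667 0.0781
-62 [214 195 181] [238 155  79] | -60 [221 202 186] [239 157  78] | -58 [233 213 196] [240 158  76] | -56 [238 218 202] [235 153  75] | -54 [236 216 203] [222 136  69] | -52 [232 212 203] [203 116  64] | -50 [228 210 202] [188 105  61] | -48 [227 209 202] [184 104  66] | -46 [228 213 209] [191 124  96] | -44 [230 222 221] [206 165 151] | -42 [226 223 224] [214 196 192] | -40 [214 210 212] [210 198 197] | -38 [214 201 201] [215 196 195] | -36 [223 203 200] [225 202 200] | -34 [230 209 203] [230 212 209] | -32 [232 219 214] [232 224 221] | -30 [233 229 227] [233 231 230] | -28 [234 234 235] [233 234 235] | -26 [235 237 239] [234 236 238] | -24 [235 237 239] [235 238 240] | -22 [229 230 233] [231 232 235] | -20 [220 215 217] [222 218 220] | -18 [219 204 203] [221 205 205] | -16 [225 204 201] [226 204 200] | -14 [230 
[... 361 characters left out ...]
40 242] [237 239 241] | 10 [238 239 237] [237 237 236] | 12 [238 238 230] [237 237 229] | 14 [237 236 226] [237 236 225] | 16 [233 232 225] [234 232 224] | 18 [227 222 219] [228 223 219] | 20 [226 210 208] [227 213 212] | 22 [228 208 204] [229 214 213] | 24 [231 216 211] [232 223 221] | 26 [232 226 223] [233 230 228] | 28 [234 232 228] [234 233 228] | 30 [235 235 226] [235 234 224] | 32 [236 235 223] [235 234 221] | 34 [235 235 226] [234 234 226] | Traceback (most recent call last):
  File "<stdin>", line 13, in <module>
  File "h.py", line 9, in proj
    c=camera_info(n); q=R.from_quat(c["rotation"]).inv().apply(np.array(p)-c["origin"])
ValueError: time passes only in moves, steps and waits
```

move_arm:
  moves:
    - [[0, 0, 0], [0, 0, 10.7], 1]
    - [[0, 0, 0], [0, 0, 10.7], 1]
    - [[1, -1, 0], [0, 0, 0], 1]
    - [[1, -1, 0], [0, 0, 0], 1]
    - [[1, -1, 0], [0, 0, 0], 1]
  squeeze: 80

```text
clock: 0.72
position: [0.2645, -0.5274, 0.2309]
ee_rot: [0.999, -0.038, -0.0, -0.0]
ft_force: [1.1, 0.6, -0.7]
grip_width: 1.0
```

move_arm:
  moves:
    - [[1, -1, 0], [0, 0, 0], 1]
    - [[1, -1, 0], [0, 0, 0], 1]
    - [[1, -1, 0], [0, 0, 0], 1]
    - [[1, -1, 0], [0, 0, 0], 1]
    - [[1, -1, 0], [0, 0, 0], 1]

```text
clock: 1.35
position: [0.3986, -0.4122, 0.231]
ee_rot: [0.999, -0.038, -0.0, -0.0]
ft_force: [1.3, -0.1, -0.6]
grip_width: 1.0
```

move_arm:
  moves:
    - [[0, -1, 0], [0, 0, 0], 0.6]
    - [[0, -1, 0], [0, 0, 0], 0.6]
    - [[0, -1, 0], [0, 0, 0], 0.6]
    - [[0, -1, 0], [0, 0, 0], 0.6]
    - [[0, -1, 0], [0, 0, 0], 0.6]

```text
clock: 1.98
position: [0.4073, -0.2873, 0.2312]
ee_rot: [0.999, -0.038, -0.0, 0.0]
ft_force: [1.8, 0.1, 0.3]
grip_width: 0.6
```

move_arm:
  moves:
    - [[0, -1, 0], [0, 0, 0], 0.6]
    - [[0, -1, 0], [0, 0, 0], 0.6]
    - [[0, -1, 0], [0, 0, 0], 0.6]
    - [[0, -1, 0], [0, 0, 0], 0.6]
    - [[0, -1, 0], [0, 0, 0], 0.6]

```text
clock: 2.6
position: [0.4166, -0.1627, 0.2312]
ee_rot: [0.999, -0.038, -0.0, 0.0]
ft_force: [-0.2, -0.1, -0.6]
grip_width: 0.598
```

move_arm:
  moves:
    - [[0, -1, 0], [0, 0, 0], 0.6]
    - [[0, -1, 0], [0, 0, 0], 0.6]
    - [[0, -1, 0], [0, 0, 0], 0.6]
    - [[0, -1, 0], [0, 0, 0], 0.6]
    - [[0, -1, 0], [0, 0, 0], 0.6]

```text
clock: 3.22
position: [0.426, -0.0382, 0.2312]
ee_rot: [0.999, -0.038, -0.0, 0.0]
ft_force: [0.2, -0.4, 0.3]
grip_width: 0.597
```

move_arm:
  moves:
    - [[0, -1, 0], [0, 0, 0], 0.6]
    - [[0, -1, 0], [0, 0, 0], 0.6]
    - [[0, -1, 0], [0, 0, 0], 0.6]
    - [[0, -1, 0], [0, 0, 0], 0.6]
    - [[0, -1, 0], [0, 0, 0], 0.6]

```text
clock: 3.85
position: [0.4354, 0.0863, 0.2312]
ee_rot: [0.999, -0.038, 0.0, 0.0]
ft_force: [0.5, -0.7, -1.0]
grip_width: 0.602
```

move_arm:
  moves:
    - [[0.2, -1, 0], [0, 0, 0], 0.6]
    - [[0, -1, 0.5], [0, 0, 0], 0.6]
    - [[0, -1, 0.5], [0, 0, 0], 0.6]
    - [[0, -1, 0.5], [0, 0, 0], 0.6]
    - [[0, -1, 0.5], [0, 0, 0], 0.6]

```text
clock: 4.47
position: [0.4499, 0.2105, 0.1808]
ee_rot: [0.999, -0.038, 0.0, 0.0]
ft_force: [0.8, -0.0, -0.5]
grip_width: 0.6
```

move_arm:
  moves:
    - [[0, -1, 1], [0, 0, 0], 0.6]
    - [[0, -0.3, 1], [0, 0, 0], 0.6]
    - [[0, 0, 1], [0, 0, 0], 0.6]
    - [[0, 0, 0], [0, 0, 0], 0.6]

```text
clock: 4.97
position: [0.4513, 0.2416, 0.1048]
ee_rot: [0.999, -0.038, -0.002, 0.001]
ft_force: [-0.7, -1.0, 0.3]
grip_width: 0.595
```

Run:
```python
from h import *
for n in("top","scene"):
    im=camera(n);np.save(f"pics/{n}1.npy",im)
a=np.load("pics/top1.npy")[215:305,150:250,::-1];b=np.load("pics/scene1.npy")[210:330,190:300,::-1]
f=lambda i:cv2.resize(i,(390,500),interpolation=cv2.INTER_CUBIC)
cv2.imwrite("pics/g1.png",np.hstack([f(a),f(b)]))
```

```text
(no output)
```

View pics/g1.png

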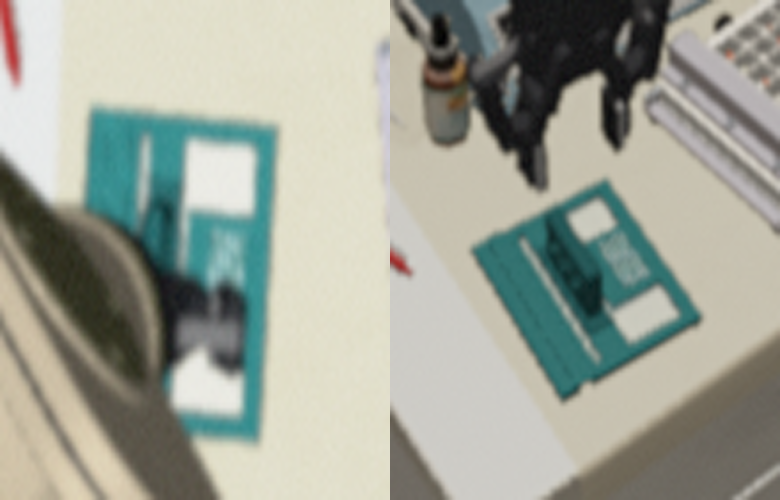

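The gripper is square over the rib, with the jaws straddling it and the bottle clear. Going down and gripping.

move_arm:
  moves:
    - [[0.04, -0.04, 1], [0, 0, 0], 0.6]
    - [[0, 0, 1], [0, 0, 0], 0.6]
    - [[0, 0, 1], [0, 0, 0], 0.6]
    - [[0, 0, 0.54], [0, 0, 0], 0.6]
    - [[0, 0, 0], [0, 0, 0], 0.6]

```text
clock: 5.7
position: [0.4538, 0.2429, 0.018]
ee_rot: [0.999, -0.038, -0.0, 0.0]
ft_force: [0.9, 0.2, -0.0]
grip_width: 0.602
```

move_arm:
  moves:
    - [[0, 0, 0], [0, 0, 0], 0.1]
    - [[0, 0, 0], [0, 0, 0], 0.1]
    - [[0, 0, 0], [0, 0, 0], 0.1]
    - [[0, 0, 0], [0, 0, 0], 0.1]

```text
clock: 6.2
position: [0.4545, 0.2434, 0.019]
ee_rot: [0.999, -0.038, 0.001, -0.0]
ft_force: [-1.1, -0.2, 6.7]
grip_width: 0.152
```

move_arm:
  moves:
    - [[0, 0, 0], [0, 0, 0], 0.0]
    - [[0, 0, -0.06], [0, 0, 0], 0.0]
    - [[0, 0, 0], [0, 0, 0], 0.0]

```text
clock: 6.58
position: [0.4537, 0.2428, 0.0193]
ee_rot: [0.999, -0.038, -0.0, 0.0]
ft_force: [-0.2, 0.2, -2.5]
grip_width: 0.15
```

```bash
python3 -c "
from workcell import *
o=get_obs();print(o['position'],o['ee_rot'],o['ft_force'],o['torque'],o['grip_width'])"
```

```text
[0.4536819  0.24275601 0.01933739] [ 9.99281522e-01 -3.79001279e-02 -1.02593608e-06  1.41224731e-04] [-0.19616811  0.16932685 -2.46175093] [0.00647025 0.01555072 0.03993871] 0.14998637492579545
```

move_arm:
  moves:
    - [[0, 0, -0.5], [0, 0, 0], 0]
    - [[0, 0, -1], [0, 0, 0], 0]
    - [[0, 0, -1], [0, 0, 0], 0]
    - [[0, 0, -1], [0, 0, 0], 0]
    - [[0, 0, -1], [0, 0, 0], 0]

```text
clock: 7.2
position: [0.4536, 0.2431, 0.1333]
ee_rot: [0.999, -0.038, 0.0, -0.0]
ft_force: [0.5, 0.7, -2.4]
grip_width: 0.152
```

move_arm:
  moves:
    - [[0, 0, -0.5], [0, 0, -5.17], 0]
    - [[0, 0, 0], [0, 0, -5.17], 0]
    - [[0.23, 1, 0], [0, 0, 0], 0]
    - [[0, 1, 0], [0, 0, 0], 0]
    - [[0, 1, 0], [0, 0, 0], 0]

```text
clock: 7.82
position: [0.4672, 0.1684, 0.1449]
ee_rot: [0.999, 0.053, 0.0, -0.0]
ft_force: [0.3, -0.8, -3.7]
grip_width: 0.151
```

move_arm:
  moves:
    - [[0, 1, 0], [0, 0, 0], 0]
    - [[0, 1, 0], [0, 0, 0], 0]
    - [[0, 1, 0], [0, 0, 0], 0]
    - [[0, 1, 0], [0, 0, 0], 0]
    - [[0, 1, 0], [0, 0, 0], 0]

```text
clock: 8.45
position: [0.4803, 0.0441, 0.145]
ee_rot: [0.999, 0.053, 0.0, 0.0]
ft_force: [0.1, 0.5, -3.3]
grip_width: 0.154
```

move_arm:
  moves:
    - [[0, 1, 0], [0, 0, 0], 0]
    - [[0, 1, 0], [0, 0, 0], 0]
    - [[0, 0.43, 0], [0, 0, 0], 0]
    - [[0, 0, 0], [0, 0, 0], 0]

```text
clock: 8.95
position: [0.4867, -0.0158, 0.1446]
ee_rot: [0.999, 0.052, 0.0, -0.0]
ft_force: [-0.2, 1.1, -2.4]
grip_width: 0.15
```

Run:
```python
from h import *
for n in("top","scene"):
    im=camera(n);np.save(f"pics/{n}2.npy",im)
o=get_obs();print(o['position'],o['ee_rot'],o['ft_force'],o['torque'],o['grip_width'])
a=np.load("pics/top2.npy")[185:305,230:350,::-1];b=np.load("pics/scene2.npy")[130:290,210:370,::-1]
f=lambda i:cv2.resize(i,(390,390),interpolation=cv2.INTER_CUBIC)
cv2.imwrite("pics/g2.png",np.hstack([f(a),f(b)]))
```

```text
[ 0.48667321 -0.01457719  0.14448597] [ 9.98595915e-01  5.29731827e-02  9.53381235e-05 -1.74326872e-04] [ 0.28632609 -0.05659448 -3.35037676] [ 0.09361046  0.01674593 -0.00355554] 0.14607881532066613
```

View pics/g2.png

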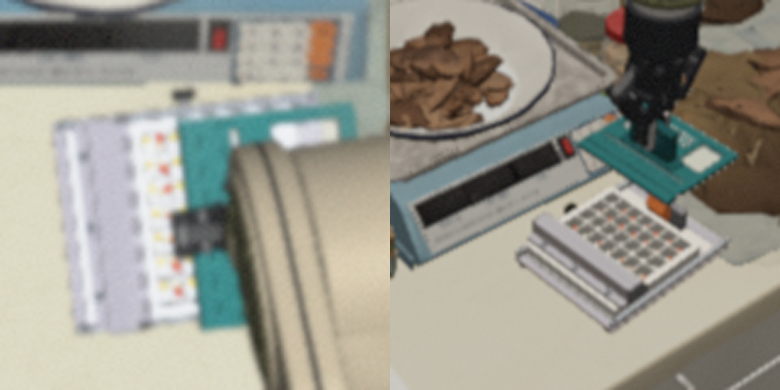

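Run:
```python
from h import *
c=np.array([.4824,.0159]);t=np.radians(6)
X=np.array([np.cos(t),np.sin(t)]);Y=np.array([-np.sin(t),np.cos(t)])
ci=camera_info("top");M=R.from_quat(ci["rotation"]).as_matrix()
def ry(uv,z):
    d=M@np.array([(uv[0]-ci["cx"])/ci["fx"],(uv[1]-ci["cy"])/ci["fy"],1]);o=np.array(ci["origin"]);return (o+d*(z-o[2])/d[2])[:2]
f=lambda u,v:((u+.5)/3.25-.5+230,(v+.5)/3.25-.5+185)
for p in[(178,122),(201,327)]:
    q=ry(f(*p),.134)-c;print(q@X,q@Y)
o=np.array([.48667,-.0152])-c;print("tcp",o@X,o@Y)
# sub-pixel tray/rail edges: mean colour profile across base y at z=.05, top0
im=np.load("pics/top0.npy").astype(np.float32)
def pr(p):
    q=M.T@(np.array(p)-ci["origin"]);return ci["fx"]*q[0]/q[2]+ci["cx"],ci["fy"]*q[1]/q[2]+ci["cy"]
for lab,xs in(("x-60..-20",(-.06,-.02)),("x20..60",(.02,.06))):
    print(lab)
    for y in np.arange(.036,.09,.002):
        P=np.array([pr((*(c+X*x+Y*y),.05)) for x in np.linspace(*xs,40)],np.float32)
        w=cv2.remap(im,P[None,:,0],P[None,:,1],cv2.INTER_LINEAR)[0].mean(0);print(round(y*1000),w.astype(int)[:2],end="|")
```

```text
0.06305605293773206 0.0145082309437288
-0.06295612920077605 0.015075710988981892
tcp 0.0009957732855985 -0.03137596748410618
x-60..-20
36 [234 236]|38 [237 239]|40 [233 235]|42 [216 217]|44 [200 199]|46 [194 192]|48 [197 195]|50 [202 200]|52 [203 201]|54 [203 201]|56 [202 200]|58 [201 199]|60 [200 198]|62 [199 197]|64 [199 197]|66 [199 197]|68 [198 195]|70 [192 190]|72 [189 187]|74 [191 190]|76 [197 196]|78 [208 208]|80 [224 225]|82 [233 234]|84 [230 231]|86 [218 218]|88 [208 207]|x20..60
36 [236 237]|38 [238 239]|40 [235 236]|42 [221 223]|44 [205 205]|46 [196 194]|48 [195 193]|50 [199 196]|52 [201 200]|54 [202 200]|56 [202 200]|58 [202 200]|60 [202 199]|62 [202 200]|64 [202 200]|66 [202 200]|68 [200 198]|70 [194 191]|72 [188 186]|74 [189 187]|76 [194 193]|78 [203 203]|80 [219 220]|82 [231 233]|84 [231 233]|86 [219 220]|88 [207 205]|
```

The cover is centred on the tray to within 1 mm and the yaw agrees. The rail and catch edges put the tray shift at about +6.5 mm. Lowering and tilting next.

move_arm:
  moves:
    - [[0, 0, 1], [0, 0, 0], 0]
    - [[0, 0, 1], [0, 0, 0], 0]
    - [[0, 0, 0.26], [-10.7, 0, 0], 0]
    - [[0, 0, 0], [-10.7, 0, 0], 0]
    - [[0, 0, 0], [-0.4, 0, 0], 0]

```text
clock: 9.68
position: [0.4865, -0.0104, 0.0873]
ee_rot: [0.98, 0.056, 0.011, 0.189]
ft_force: [0.6, 0.4, -2.9]
grip_width: 0.144
```

move_arm:
  moves:
    - [[0, 0, 0], [0, 0, 0], 0]

```text
clock: 9.8
position: [0.4866, -0.0148, 0.0877]
ee_rot: [0.981, 0.052, 0.01, 0.188]
ft_force: [0.1, -0.8, -2.5]
grip_width: 0.145
```

```bash
cat > st.py <<'E'
from workcell import *; import numpy as np
from scipy.spatial.transform import Rotation as R
o=get_obs();c=np.array([.4824,.0159,0]);B=R.from_euler('z',6,degrees=True)
p=B.inv().apply(o['position']-c)*1000;T=B.inv()*R.from_quat(o['ee_rot']);m=T.as_matrix()
n=p+m@np.array([0,-44,14.6])
print("clk",o['clock'],"tcp",p.round(1),"nose",n.round(1),"tilt",np.degrees(np.arctan2(m[2,1],-m[2,2])).round(2),"yaw",np.degrees(np.arctan2(m[1,0],m[0,0])).round(2),"F",B.inv().apply(o['ft_force']).round(1),"M",B.inv().apply(o['torque']).round(2),o['grip_width'].round(3))
E
python3 st.py
```

```text
Traceback (most recent call last):
  File "st.py", line 6, in <module>
    print("clk",o['clock'],"tcp",p.round(1),"nose",n.round(1),"tilt",np.degrees(np.arctan2(m[2,1],-m[2,2])).round(2),"yaw",np.degrees(np.arctan2(m[1,0],m[0,0])).round(2),"F",B.inv().apply(o['ft_force']).round(1),"M",B.inv().apply(o['torque']).round(2),o['grip_width'].round(3))
                                                                                                                                                                                                                                                            ^^^^^^^^^^^^^^^^^^^^^
AttributeError: 'float' object has no attribute 'round'
```

```bash
sed -i "s/o\['grip_width'\].round(3)/o['grip_width']/" st.py; python3 st.py
```

```text
clk 9.8 tcp [  1.  -31.   87.7] nose [ 0.9  4.5 57.9] tilt 21.68 yaw 0.09 F [-0.  -0.8 -2.5] M [ 0.65  0.02 -0.01] 0.14487996065375636
```

move_arm:
  moves:
    - [[0, -0.5, 0], [0, 0, 0], 0]
    - [[0, -0.5, 0], [0, 0, 0], 0]
    - [[0, -0.4, 0], [0, 0, 0], 0]
    - [[0, 0, 0], [0, 0, 0], 0]

```text
clock: 10.3
position: [0.4831, 0.0175, 0.0744]
ee_rot: [0.981, 0.052, 0.01, 0.189]
ft_force: [0.7, 0.1, -3.4]
grip_width: 0.15
```

```bash
python3 st.py
```

```text
clk 10.3 tcp [ 0.9  1.5 74.4] nose [ 0.8 36.9 44.6] tilt 21.76 yaw 0.08 F [ 0.7  0.1 -3.4] M [ 0.64 -0.03 -0.03] 0.14951615286665013
```

move_arm:
  moves:
    - [[0, -0.1, 0], [0, 0, 0], 0]
    - [[0, -0.1, 0], [0, 0, 0], 0]

```text
clock: 10.55
position: [0.4829, 0.021, 0.073]
ee_rot: [0.981, 0.051, 0.01, 0.189]
ft_force: [-0.7, -0.8, -3.0]
grip_width: 0.153
```

move_arm:
  moves:
    - [[0, -0.08, 0], [0, 0, 0], 0]
    - [[0, 0, 0], [0, 0, 0], 0]

```text
clock: 10.8
position: [0.4827, 0.0231, 0.0722]
ee_rot: [0.981, 0.051, 0.01, 0.189]
ft_force: [-0.4, 0.2, -3.0]
grip_width: 0.149
```

```bash
python3 st.py
```

```text
clk 10.8 tcp [ 1.   7.1 72.2] nose [ 1.  42.6 42.3] tilt 21.8 yaw 0.01 F [-0.3  0.2 -3. ] M [0.62 0.08 0.02] 0.14908766572652882
```

move_arm:
  moves:
    - [[0, -0.08, 0], [0, 0, 0], 0]
    - [[0, 0, 0], [0, 0, 0], 0]

```text
clock: 11.05
position: [0.4824, 0.025, 0.0714]
ee_rot: [0.981, 0.052, 0.01, 0.189]
ft_force: [-0.1, -0.6, -3.1]
grip_width: 0.147
```

move_arm:
  moves:
    - [[0, -0.08, 0], [0, 0, 0], 0]
    - [[0, 0, 0], [0, 0, 0], 0]

```text
clock: 11.3
position: [0.4826, 0.0263, 0.0712]
ee_rot: [0.981, 0.051, 0.01, 0.189]
ft_force: [-0.7, -3.4, 4.5]
grip_width: 0.145
```

```bash
python3 st.py
```

```text
clk 11.3 tcp [ 1.3 10.3 71.2] nose [ 1.3 45.7 41.2] tilt 21.86 yaw -0.02 F [-1.  -3.3  4.5] M [-0.29  0.13 -0.02] 0.1454010131703095
```

move_arm:
  moves:
    - [[0, 0, -0.05], [0, 0, 0], 0]
    - [[0, 0, 0], [0, 0, 0], 0]

```text
clock: 11.55
position: [0.4821, 0.0276, 0.0717]
ee_rot: [0.981, 0.052, 0.01, 0.189]
ft_force: [0.5, 0.9, -3.2]
grip_width: 0.147
```

move_arm:
  moves:
    - [[0, -0.06, 0], [0, 0, 0], 0]
    - [[0, 0, 0], [0, 0, 0], 0]

```text
clock: 11.8
position: [0.482, 0.0288, 0.0711]
ee_rot: [0.981, 0.052, 0.01, 0.189]
ft_force: [0.4, 0.2, -2.5]
grip_width: 0.149
```

```bash
python3 st.py
```

```text
clk 11.8 tcp [ 0.9 12.9 71.1] nose [ 0.9 48.3 41.3] tilt 21.79 yaw 0.02 F [ 0.4  0.2 -2.5] M [ 0.65  0.   -0.01] 0.14902384562434492
```

move_arm:
  moves:
    - [[0, -0.06, 0], [0, 0, 0], 0]
    - [[0, 0, 0], [0, 0, 0], 0]

```text
clock: 12.05
position: [0.4819, 0.0301, 0.0707]
ee_rot: [0.981, 0.052, 0.01, 0.189]
ft_force: [1.0, 0.5, -2.9]
grip_width: 0.147
```

move_arm:
  moves:
    - [[0, -0.06, 0], [0, 0, 0], 0]
    - [[0, 0, 0], [0, 0, 0], 0]

```text
clock: 12.3
position: [0.4818, 0.0315, 0.0702]
ee_rot: [0.981, 0.052, 0.01, 0.189]
ft_force: [-0.0, -0.0, -2.1]
grip_width: 0.149
```

```bash
python3 st.py
```

```text
clk 12.3 tcp [ 1.  15.6 70.2] nose [ 1.  51.  40.3] tilt 21.8 yaw 0.01 F [-0.  -0.  -2.1] M [0.69 0.06 0.07] 0.1492783825271385
```

move_arm:
  moves:
    - [[0, -0.06, 0], [0, 0, 0], 0]
    - [[0, 0, 0], [0, 0, 0], 0]

```text
clock: 12.55
position: [0.4816, 0.0328, 0.0696]
ee_rot: [0.981, 0.051, 0.01, 0.189]
ft_force: [0.1, -0.4, -2.8]
grip_width: 0.144
```

move_arm:
  moves:
    - [[0, -0.05, 0], [0, 0, 0], 0]
    - [[0, 0, 0], [0, 0, 0], 0]

```text
clock: 12.8
position: [0.4815, 0.034, 0.0692]
ee_rot: [0.981, 0.052, 0.01, 0.189]
ft_force: [-0.1, -0.2, -3.2]
grip_width: 0.151
```

```bash
python3 st.py
```

```text
clk 12.8 tcp [ 1.  18.1 69.2] nose [ 1.  53.5 39.3] tilt 21.8 yaw 0.01 F [-0.2 -0.2 -3.2] M [0.59 0.02 0.02] 0.15063039561989805
```

move_arm:
  moves:
    - [[0, -0.05, 0], [0, 0, 0], 0]
    - [[0, 0, 0], [0, 0, 0], 0]

```text
clock: 13.05
position: [0.4814, 0.0351, 0.0687]
ee_rot: [0.981, 0.051, 0.01, 0.189]
ft_force: [0.0, 0.5, -2.8]
grip_width: 0.145
```

move_arm:
  moves:
    - [[0, -0.05, 0], [0, 0, 0], 0]
    - [[0, 0, 0], [0, 0, 0], 0]

```text
clock: 13.3
position: [0.4812, 0.0363, 0.0682]
ee_rot: [0.981, 0.051, 0.01, 0.189]
ft_force: [-0.2, -0.2, -2.6]
grip_width: 0.148
```

```bash
python3 st.py
```

```text
clk 13.3 tcp [ 1.  20.4 68.2] nose [ 1.  55.8 38.3] tilt 21.8 yaw 0.01 F [-0.2 -0.2 -2.6] M [ 0.63 -0.01  0.01] 0.14795445991092893
```

move_arm:
  moves:
    - [[0, -0.05, 0], [0, 0, 0], 0]
    - [[0, 0, 0], [0, 0, 0], 0]

```text
clock: 13.55
position: [0.4811, 0.0374, 0.0678]
ee_rot: [0.981, 0.052, 0.01, 0.189]
ft_force: [-0.3, 0.1, -3.2]
grip_width: 0.15
```

move_arm:
  moves:
    - [[0, -0.05, 0], [0, 0, 0], 0]
    - [[0, 0, 0], [0, 0, 0], 0]

```text
clock: 13.8
position: [0.481, 0.0386, 0.0673]
ee_rot: [0.981, 0.051, 0.01, 0.189]
ft_force: [0.2, -0.0, -2.3]
grip_width: 0.145
```

```bash
python3 st.py
```

```text
clk 13.8 tcp [ 1.  22.7 67.3] nose [ 1.  58.1 37.4] tilt 21.8 yaw 0.01 F [ 0.1 -0.  -2.3] M [0.67 0.02 0.03] 0.14461490586351516
```

move_arm:
  moves:
    - [[0, -0.04, 0], [0, 0, 0], 0]
    - [[0, 0, 0], [0, 0, 0], 0]

```text
clock: 14.05
position: [0.4809, 0.0395, 0.0669]
ee_rot: [0.981, 0.051, 0.01, 0.189]
ft_force: [0.4, -0.1, -3.6]
grip_width: 0.151
```

move_arm:
  moves:
    - [[0, -0.04, 0], [0, 0, 0], 0]
    - [[0, 0, 0], [0, 0, 0], 0]

```text
clock: 14.3
position: [0.4808, 0.0402, 0.0666]
ee_rot: [0.981, 0.051, 0.01, 0.189]
ft_force: [0.0, -0.2, -1.8]
grip_width: 0.15
```

```bash
python3 st.py
```

```text
clk 14.3 tcp [ 0.9 24.3 66.6] nose [ 0.9 59.7 36.7] tilt 21.82 yaw 0.0 F [ 0.  -0.2 -1.8] M [ 0.51 -0.02  0.02] 0.15030451464586891
```

move_arm:
  moves:
    - [[0, -0.04, 0], [0, 0, 0], 0]
    - [[0, 0, 0], [0, 0, 0], 0]

```text
clock: 14.55
position: [0.4809, 0.0405, 0.0664]
ee_rot: [0.981, 0.051, 0.01, 0.189]
ft_force: [-0.1, -4.4, -0.6]
grip_width: 0.146
```

```bash
python3 st.py
```

```text
clk 14.55 tcp [ 1.  24.7 66.4] nose [ 1.  60.1 36.4] tilt 21.87 yaw -0.02 F [-0.6 -4.4 -0.6] M [-0.51 -0.01  0.27] 0.1462870621680769
```

move_arm:
  moves:
    - [[0, -0.03, 0], [0, 0, 0], 0]
    - [[0, 0, 0], [0, 0, 0], 0]

```text
clock: 14.8
position: [0.4808, 0.0406, 0.0664]
ee_rot: [0.98, 0.051, 0.01, 0.19]
ft_force: [-0.3, -6.2, 2.6]
grip_width: 0.152
```

```bash
python3 st.py
```

```text
clk 14.8 tcp [ 1.  24.7 66.4] nose [ 1.1 60.1 36.4] tilt 21.93 yaw -0.05 F [-0.9 -6.2  2.6] M [-1.2   0.09  0.29] 0.15177985192467577
```

Tongue contact is clear: it meets the wall and floor at a nose y of 60.1, which puts the tray shift at about +8 mm. Now I'll rotate the cover down about the nose axis.

move_arm:
  moves:
    - [[0, 0.0193, 0.0618], [2, 0, 0], 0]
    - [[0, 0.0193, 0.0618], [2, 0, 0], 0]
    - [[0, 0, 0], [0, 0, 0], 0]

```text
clock: 15.18
position: [0.4811, 0.0386, 0.0638]
ee_rot: [0.987, 0.051, 0.008, 0.155]
ft_force: [1.3, -6.8, 0.7]
grip_width: 0.151
```

```bash
python3 st.py
```

```text
clk 15.175 tcp [ 1.1 22.7 63.8] nose [ 1.2 60.1 36.4] tilt 17.86 yaw -0.1 F [ 0.6 -6.9  0.7] M [-1.21 -0.05  0.25] 0.1505309371517154
```

move_arm:
  moves:
    - [[0, 0.0193, 0.0618], [2, 0, 0], 0]
    - [[0, 0.0193, 0.0618], [2, 0, 0], 0]
    - [[0, 0, 0], [0, 0, 0], 0]

```text
clock: 15.55
position: [0.4814, 0.0367, 0.0611]
ee_rot: [0.991, 0.051, 0.007, 0.121]
ft_force: [1.5, -6.9, 1.6]
grip_width: 0.147
```

```bash
python3 st.py
```

```text
clk 15.55 tcp [ 1.2 20.8 61.1] nose [ 1.3 60.  36.4] tilt 13.88 yaw -0.09 F [ 0.7 -7.   1.6] M [-1.34 -0.07  0.24] 0.1468612016404743
```

move_arm:
  moves:
    - [[0, 0.0193, 0.0618], [2, 0, 0], 0]
    - [[0, 0.0145, 0.0463], [1.5, 0, 0], 0]
    - [[0, 0, 0], [0, 0, 0], 0]

```text
clock: 15.92
position: [0.4817, 0.0353, 0.0587]
ee_rot: [0.995, 0.051, 0.005, 0.09]
ft_force: [0.6, -8.0, 2.2]
grip_width: 0.15
```

```bash
python3 st.py
```

```text
clk 15.925 tcp [ 1.3 19.4 58.7] nose [ 1.4 60.  36.4] tilt 10.39 yaw -0.08 F [-0.2 -8.1  2.2] M [-1.51 -0.04  0.29] 0.14961966905917246
```

move_arm:
  moves:
    - [[0, 0.0097, 0.0309], [1, 0, 0], 0]
    - [[0, 0, 0], [0, 0, 0], 0]

```text
clock: 16.18
position: [0.4817, 0.035, 0.058]
ee_rot: [0.995, 0.052, 0.005, 0.082]
ft_force: [0.6, -8.2, 2.1]
grip_width: 0.148
```

```bash
python3 st.py
```

```text
clk 16.175 tcp [ 1.3 19.  58. ] nose [ 1.4 60.1 36.4] tilt 9.41 yaw -0.05 F [-0.3 -8.3  2.1] M [-1.58 -0.05  0.22] 0.14791450196970496
```

move_arm:
  moves:
    - [[0, 0.0097, 0.0309], [1, 0, 0], 0]
    - [[0, 0, 0], [0, 0, 0], 0]

```text
clock: 16.42
position: [0.4818, 0.0347, 0.0573]
ee_rot: [0.996, 0.052, 0.004, 0.073]
ft_force: [-0.7, -8.5, 1.9]
grip_width: 0.15
```

```bash
python3 st.py
```

```text
clk 16.425 tcp [ 1.4 18.8 57.3] nose [ 1.4 60.2 36.4] tilt 8.41 yaw -0.04 F [-1.6 -8.4  1.9] M [-1.67  0.05  0.22] 0.15017888801552579
```

move_arm:
  moves:
    - [[0, 0.0097, 0.0309], [1, 0, 0], 0]
    - [[0, 0, 0], [0, 0, 0], 0]

```text
clock: 16.68
position: [0.4819, 0.0343, 0.0566]
ee_rot: [0.997, 0.052, 0.004, 0.065]
ft_force: [-0.3, -7.0, 2.5]
grip_width: 0.149
```

```bash
python3 st.py
python3 - <<'E'
from h import *
im=camera("scene");np.save("pics/scene3.npy",im)
cv2.imwrite("pics/s3.png",cv2.resize(im[155:275,230:380,::-1],(750,600),interpolation=cv2.INTER_CUBIC))
E
```

```text
clk 16.675 tcp [ 1.4 18.4 56.6] nose [ 1.4 60.2 36.4] tilt 7.42 yaw -0.04 F [-1.1 -6.9  2.5] M [-1.73  0.05  0.33] 0.1490171979573031
```

View pics/s3.png

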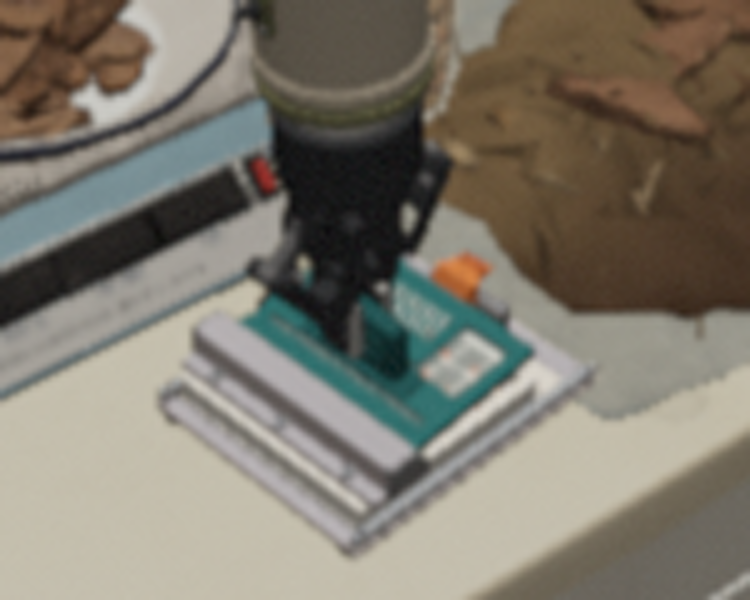

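The tongue edge sits under the rail's lip (lip edge from (240,320) to (425,455)), with the front still up by the catch at (465,275). Lowering a little further.

move_arm:
  moves:
    - [[0, 0.0097, 0.0309], [1, 0, 0], 0]
    - [[0, 0, 0], [0, 0, 0], 0]

```text
clock: 16.98
position: [0.4819, 0.034, 0.0559]
ee_rot: [0.997, 0.052, 0.003, 0.056]
ft_force: [1.5, -8.1, 3.6]
grip_width: 0.149
```

move_arm:
  moves:
    - [[0, 0.0097, 0.0309], [1, 0, 0], 0]
    - [[0, 0, 0], [0, 0, 0], 0]

```text
clock: 17.23
position: [0.482, 0.0336, 0.055]
ee_rot: [0.998, 0.052, 0.003, 0.047]
ft_force: [1.6, -8.0, 1.4]
grip_width: 0.149
```

```bash
python3 st.py
```

```text
clk 17.225 tcp [ 1.4 17.6 55. ] nose [ 1.5 60.1 36.3] tilt 5.41 yaw -0.05 F [ 0.8 -8.1  1.4] M [-1.61 -0.06  0.33] 0.148827677672831
```

move_arm:
  moves:
    - [[0, 0.05, 0], [0, 0, 0], 0]
    - [[0, 0, 0], [0, 0, 0], 0]

```text
clock: 17.48
position: [0.4819, 0.0335, 0.055]
ee_rot: [0.998, 0.052, 0.003, 0.047]
ft_force: [2.3, -6.1, 0.6]
grip_width: 0.151
```

move_arm:
  moves:
    - [[0, 0, 0], [0, 0, 0], 0.35]
    - [[0, 0, 0], [0, 0, 0], 0.35]
    - [[0, 0, 0], [0, 0, 0], 0.35]

```text
clock: 17.85
position: [0.4815, 0.0342, 0.0548]
ee_rot: [0.998, 0.053, 0.002, 0.046]
ft_force: [-0.1, 0.3, -0.7]
grip_width: 0.351
```

```bash
python3 st.py
```

```text
clk 17.85 tcp [ 1.  18.3 54.8] nose [ 1.  60.8 36.2] tilt 5.28 yaw 0.03 F [-0.1  0.3 -0.7] M [ 0.03 -0.01  0.  ] 0.3512664183674791
```

move_arm:
  moves:
    - [[0, 0, -0.5], [0, 0, 0], 0.35]
    - [[0, 0, -0.7], [0, 0, 0], 0.35]
    - [[0, 0, -0.8], [0, 0, 0], 0.35]
    - [[0, 0, 0], [5.35, 0, 0], 0.35]
    - [[0, 0, 0], [0, 0, 0], 0]

```text
clock: 18.48
position: [0.4817, 0.0368, 0.1057]
ee_rot: [0.999, 0.051, 0.001, 0.0]
ft_force: [-0.1, 0.6, 0.3]
grip_width: 0.15
```

move_arm:
  moves:
    - [[0, 0.85, 0], [0, 0, 0], 0]
    - [[0, 0.85, 0], [0, 0, 0], 0]
    - [[0, 0, 0], [0, 0, 0], 0]
    - [[0, 0, 0], [0, 0, 0], 0]

```text
clock: 18.98
position: [0.4854, -0.0028, 0.1047]
ee_rot: [0.999, 0.053, -0.0, -0.0]
ft_force: [0.1, -0.3, 0.9]
grip_width: -0.003
```

```bash
python3 st.py
python3 - <<'E'
from h import *
im=camera("scene");np.save("pics/scene4.npy",im)
cv2.imwrite("pics/s4.png",cv2.resize(im[155:275,230:380,::-1],(750,600),interpolation=cv2.INTER_CUBIC))
E
```

```text
clk 18.975 tcp [  1.  -19.  104.7] nose [ 1.  25.  90.1] tilt -0.02 yaw 0.06 F [ 0.1 -0.3  0.9] M [0.03 0.   0.03] -0.002513079721521609
```

View pics/s4.png

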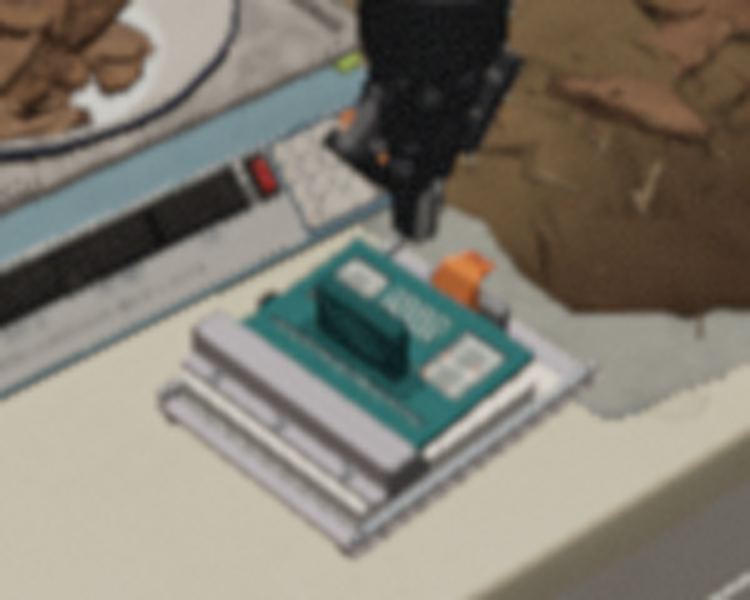

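The cover is in under the lip and resting on the catch at (465,280). The fingers are shut above the press pad. Descending to press.

move_arm:
  moves:
    - [[0, 0.08, 0.8], [0, 0, 0], 0]
    - [[0, 0, 0.6], [0, 0, 0], 0]
    - [[0, 0, 0.4], [0, 0, 0], 0]
    - [[0, 0, 0], [0, 0, 0], 0]

```text
clock: 19.52
position: [0.4852, -0.0055, 0.0589]
ee_rot: [0.999, 0.053, -0.001, -0.001]
ft_force: [0.2, -0.2, -0.1]
grip_width: 0.001
```

move_arm:
  moves:
    - [[0, 0, 0.1], [0, 0, 0], 0]
    - [[0, 0, 0.1], [0, 0, 0], 0]
    - [[0, 0, 0], [0, 0, 0], 0]

```text
clock: 19.9
position: [0.4858, -0.0059, 0.0546]
ee_rot: [0.999, 0.052, 0.0, -0.0]
ft_force: [-0.1, -0.2, 0.7]
grip_width: 0.004
```

```bash
python3 st.py
```

```text
clk 19.9 tcp [  1.1 -22.   54.6] nose [ 1.1 22.  40. ] tilt -0.04 yaw -0.0 F [-0.1 -0.2  0.7] M [-0.02 -0.   -0.05] 0.004021734716256027
```

move_arm:
  moves:
    - [[0, 0, 0.08], [0, 0, 0], 0]
    - [[0, 0, 0], [0, 0, 0], 0]

```text
clock: 20.15
position: [0.4856, -0.0059, 0.0524]
ee_rot: [0.999, 0.052, -0.0, -0.0]
ft_force: [-0.5, -0.4, 0.2]
grip_width: -0.002
```

move_arm:
  moves:
    - [[0, 0, 0.08], [0, 0, 0], 0]
    - [[0, 0, 0], [0, 0, 0], 0]

```text
clock: 20.4
position: [0.4856, -0.0059, 0.0503]
ee_rot: [0.999, 0.052, -0.0, -0.0]
ft_force: [-0.3, 0.2, -0.4]
grip_width: 0.003
```

move_arm:
  moves:
    - [[0, 0, 0.08], [0, 0, 0], 0]
    - [[0, 0, 0], [0, 0, 0], 0]

```text
clock: 20.65
position: [0.4857, -0.0059, 0.0484]
ee_rot: [0.999, 0.052, -0.0, -0.0]
ft_force: [-0.5, 0.9, -0.8]
grip_width: -0.002
```

move_arm:
  moves:
    - [[0, 0, 0.06], [0, 0, 0], 0]
    - [[0, 0, 0], [0, 0, 0], 0]

```text
clock: 20.9
position: [0.4856, -0.0059, 0.0469]
ee_rot: [0.999, 0.052, -0.0, -0.0]
ft_force: [-0.5, -0.0, 0.2]
grip_width: 0.002
```

move_arm:
  moves:
    - [[0, 0, 0.06], [0, 0, 0], 0]
    - [[0, 0, 0], [0, 0, 0], 0]

```text
clock: 21.15
position: [0.4856, -0.0059, 0.0454]
ee_rot: [0.999, 0.052, -0.0, -0.0]
ft_force: [0.3, 0.7, -1.4]
grip_width: 0.004
```

move_arm:
  moves:
    - [[0, 0, 0.06], [0, 0, 0], 0]
    - [[0, 0, 0], [0, 0, 0], 0]

```text
clock: 21.4
position: [0.4856, -0.0059, 0.0439]
ee_rot: [0.999, 0.052, -0.0, -0.0]
ft_force: [0.0, -0.1, -1.2]
grip_width: 0.004
```

move_arm:
  moves:
    - [[0, 0, 0.06], [0, 0, 0], 0]
    - [[0, 0, 0], [0, 0, 0], 0]

```text
clock: 21.65
position: [0.4856, -0.0058, 0.0424]
ee_rot: [0.999, 0.052, -0.0, -0.0]
ft_force: [0.0, -0.1, -0.5]
grip_width: -0.003
```

move_arm:
  moves:
    - [[0, 0, 0.06], [0, 0, 0], 0]
    - [[0, 0, 0], [0, 0, 0], 0]

```text
clock: 21.9
position: [0.4856, -0.0059, 0.0408]
ee_rot: [0.999, 0.052, -0.0, -0.0]
ft_force: [-0.8, 0.1, -0.2]
grip_width: 0.005
```

```bash
python3 st.py;python3 - <<'E'
from h import *
im=camera("scene");np.save("pics/scene5.npy",im)
cv2.imwrite("pics/s5.png",cv2.resize(im[185:265,260:360,::-1],(750,600),interpolation=cv2.INTER_CUBIC))
E
```

```text
clk 21.9 tcp [  0.9 -22.   40.8] nose [ 0.9 22.  26.3] tilt -0.05 yaw 0.0 F [-0.8  0.2 -0.2] M [ 0.03  0.03 -0.02] 0.004503011955260747
```

View pics/s5.png

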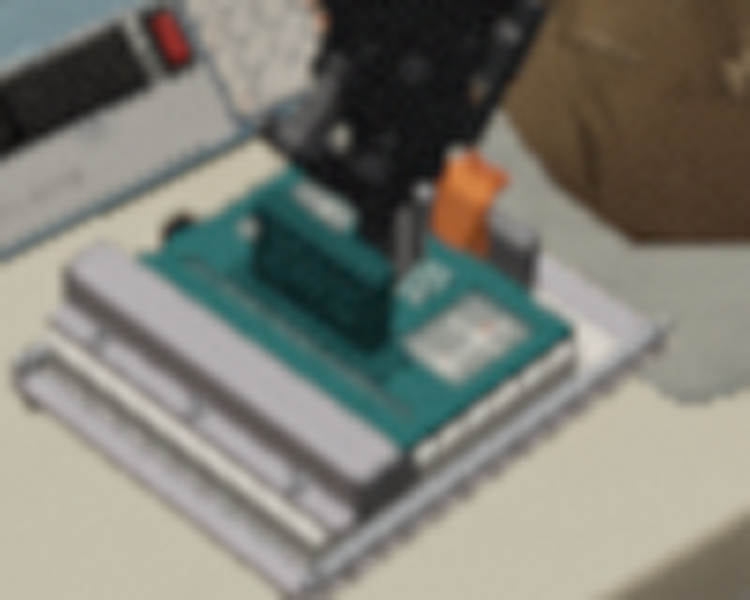

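move_arm:
  moves:
    - [[0, 0, 0.04], [0, 0, 0], 0]
    - [[0, 0, 0], [0, 0, 0], 0]

```text
clock: 22.2
position: [0.4858, -0.0058, 0.0402]
ee_rot: [0.999, 0.052, 0.0, -0.0]
ft_force: [-0.4, 1.3, 3.6]
grip_width: -0.001
```

move_arm:
  moves:
    - [[0, 0, 0.04], [0, 0, 0], 0]
    - [[0, 0, 0], [0, 0, 0], 0]

```text
clock: 22.45
position: [0.4858, -0.0059, 0.04]
ee_rot: [0.999, 0.052, -0.0, 0.0]
ft_force: [-7.2, -0.0, 18.0]
grip_width: -0.002
```

```bash
python3 st.py
```

```text
clk 22.45 tcp [  1.1 -22.   40. ] nose [ 1.1 22.  25.4] tilt 0.0 yaw 0.01 F [-7.2  0.7 18. ] M [0.16 1.64 0.02] -0.0019295127255863388
```

move_arm:
  moves:
    - [[0, 0, -0.2], [0, 0, 0], 0]
    - [[0, 0, -0.8], [0, 0, 0], 0]
    - [[0, 0, -1], [0, 0, 0], 0]
    - [[0, 0, -1], [0, 0, 0], 0]

```text
clock: 22.95
position: [0.4856, -0.0059, 0.1147]
ee_rot: [0.999, 0.052, -0.0, -0.0]
ft_force: [0.2, -0.4, -0.2]
grip_width: 0.002
```

move_arm:
  moves:
    - [[-1, 0, -1], [0, 0, 0], 0]
    - [[-1, 0, -1], [0, 0, 0], 0]
    - [[-1, 1, 0], [0, 0, 0], 0]
    - [[0, 1, 0], [0, 0, 0], 0]
    - [[0, 1, 0], [0, 0, 0], 0]

```text
clock: 23.58
position: [0.4188, -0.0894, 0.1642]
ee_rot: [0.999, 0.052, 0.0, 0.0]
ft_force: [-0.3, 0.8, 0.6]
grip_width: 0.002
```

Run:
```python
from h import *
a=camera("scene");np.save("pics/scene6.npy",a);b=camera("top");np.save("pics/top6.npy",b)
f=lambda i:cv2.resize(i[...,::-1],None,fx=5,fy=5,interpolation=cv2.INTER_CUBIC)
cv2.imwrite("pics/s6.png",np.hstack([f(a[185:265,270:350]),f(b[210:290,255:335])]))
```

```text
(no output)
```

View pics/s6.png

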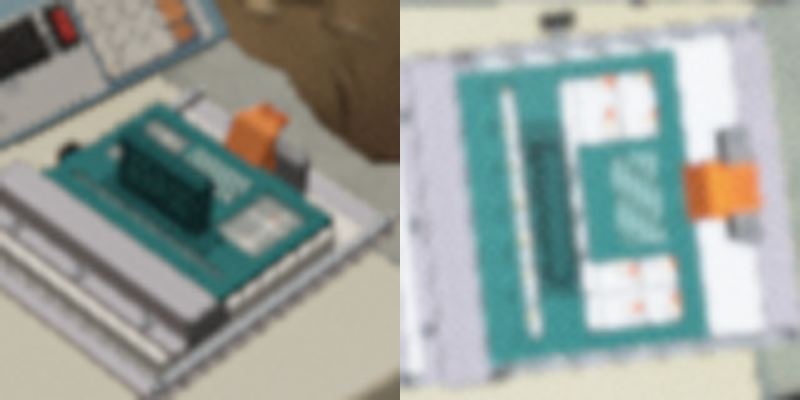

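Run:
```python
from h import *
c=np.array([.4824,.0159]);B=R.from_euler('z',6,degrees=True)
ci={n:camera_info(n) for n in("scene","top")}
def pj(n,p):
    k=ci[n];w=B.apply(np.array(p)/1000)+[*c,0];q=R.from_quat(k["rotation"]).inv().apply(w-k["origin"])
    return np.array([k["fx"]*q[0]/q[2]+k["cx"],k["fy"]*q[1]/q[2]+k["cy"]])
# predicted front corner(near, x=-65) for slopes
s=8.1
for n in("scene","top"):
    for deg in(0,2,5,9):
        a=np.radians(deg);L=108
        P=[(x,52+s-L*np.cos(a)-4*np.sin(a)*-1,36+L*np.sin(a)+4*np.cos(a)) for x in(-65,65)]
        print(n,deg,[pj(n,p).round(1) for p in P])
A=np.load("pics/scene4.npy").astype(np.float32);C=np.load("pics/scene6.npy").astype(np.float32)
g=lambda i:cv2.cvtColor(i[205:240,305:340].astype(np.uint8),cv2.COLOR_RGB2GRAY).astype(np.float32)
print("scene shift 4->6 (window region)",cv2.phaseCorrelate(g(A),g(C),cv2.createHanningWindow((35,35),cv2.CV_32F)))
# front edge + tip profiles in top6 along base y at z=.041
im=np.load("pics/top6.npy").astype(np.float32)
for lab,xs in(("tip",(-8,8)),("side",(20,35)),("side-",(-35,-20))):
    print(lab,end=": ")
    for y in np.arange(-64,-34,2):
        P=np.array([pj("top",(x,y,41)) for x in np.linspace(*xs,20)],np.float32)
        w=cv2.remap(im,P[None,:,0],P[None,:,1],1)[0].mean(0).astype(int);print(y,w,end=" ")
    print()
```

```text
scene 0 [array([336.7, 227.2]), array([301. , 203.4])]
scene 2 [array([336.7, 226.1]), array([301.1, 202.4])]
scene 5 [array([336.8, 224.7]), array([301. , 200.9])]
scene 9 [array([336.8, 222.8]), array([300.9, 199.1])]
top 0 [array([316.7, 277.5]), array([309.6, 218.9])]
top 2 [array([316.9, 277.7]), array([309.7, 218.8])]
top 5 [array([317., 278.]), array([309.8, 218.8])]
top 9 [array([316.9, 278.5]), array([309.6, 218.8])]
scene shift 4->6 (window region) ((-0.07645551424082342, 1.472349928566814), 1.0151002863307057)
tip: -64 [240 154  73] -62 [240 156  69] -60 [241 159  71] -58 [239 156  70] -56 [230 143  66] -54 [213 122  59] -52 [193 106  54] -50 [184  99  52] -48 [179 100  58] -46 [164 108  79] -44 [134 125 110] -42 [ 99 140 135] -40 [ 77 147 146] -38 [ 72 150 150] -36 [ 76 152 152] 
side: -64 [194 197 200] -62 [203 205 208] -60 [222 224 227] -58 [236 239 241] -56 [242 244 247] -54 [243 245 248] -52 [241 244 246] -50 [230 236 240] -48 [194 214 218] -46 [137 181 184] -44 [ 91 158 160] -42 [ 73 151 152] -40 [ 73 151 151] -38 [ 85 152 152] -36 [115 162 162] 
side-: -64 [218 220 223] -62 [223 225 229] -60 [232 235 238] -58 [240 242 245] -56 [243 245 247] -54 [243 245 247] -52 [240 243 246] -50 [226 234 237] -48 [184 209 213] -46 [127 174 177] -44 [ 87 155 155] -42 [ 72 149 149] -40 [ 74 147 148] -38 [ 94 149 149] -36 [128 161 159]
```

```bash
python3 st.py; python3 -c "
from workcell import *
hand_in()"
```

```text
clk 23.675 tcp [-74.4 -99.4 163.8] nose [-74.3 -55.4 149.3] tilt -0.03 yaw -0.19 F [1.2 0.8 0.3] M [ 0.02 -0.   -0.04] -0.002211410777223645
the job is handed in; nothing more can be done
```

The cover is on the tray and closed under the orange catch, and I handed the job in at about 24 s of the 62 s allowed. No verdict came back.

**What I did:**
- I gripped the cover by its rib, tilted it 0.38 rad with the tongue low, and fed it in along the slope. It brushed the locking ridge once (about 8 N), so I raised it about 1 mm.
- The tongue met the end wall and floor together, which put the tray shift at about +8 mm. Readings were no more than about 8.5 N while the tongue went in and the cover was lowered.
- I rotated the cover down about the tongue, let go, and pressed the pad with the fingers shut. The firm stop was at 40 mm, the closed height, and the highest press reading was 18 N.

**Last checks:**
- **Cover:** it looks flat in the final pictures and stayed down once the finger was off.
- **Catch:** its tip is back at its starting position and overlaps the cover's front edge.
- **Arm:** it is clear of everything.

**What did not fully agree:**
- The overlap measured about 2.5 mm instead of the nominal 4 mm, which is within what the blurred picture can show.
- I felt no distinct snap. After I let go, the cover already sat lower than the expected 0.16 rad, at about 3–4°. It then went down with almost no force until the last millimetre, so the evidence that the catch closed is from the pictures and the stop height.
- I did not check the bottle and jars in the last pictures. No unexpected forces appeared, and the planned paths stayed clear of them.

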